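# Stack the nesting paint cups and cover them

### The job

Pack up the porcelain nesting paint cups on the white saucer: stand the red cup in the middle of the saucer, stack the blue cup on it, then the yellow cup on the blue one, and close the stack with the wooden-knobbed lid, each piece sitting level with its foot fully down in the mouth of the one below. Leave the green cup and the little corked white pot where they are.

Things in the scene. Friction and masses are not known exactly. Their poses are not given: they have to be found in the camera images.
- red_cup_centre (a point): centre (15 mm above the underside) of the white porcelain cup with red paint inside: 58 mm across, 30 mm high, 90 g, wall upright from 10 mm up. Foot: a 7 mm high cone, 36 mm across below, 45 above, then a level shoulder. Mouth 50 mm across: the next foot drops in until its shoulder meets the rim, so cups stack 23 mm apart. z up; turn does not matter
- blue_cup_centre (a point): centre (15 mm above the underside) of the white porcelain cup with blue paint inside: 58 mm across, 30 mm high, 90 g, wall upright from 10 mm up. Foot: a 7 mm high cone, 36 mm across below, 45 above, then a level shoulder. Mouth 50 mm across: the next foot drops in until its shoulder meets the rim, so cups stack 23 mm apart. z up; turn does not matter
- yellow_cup_centre (a point): centre (15 mm above the underside) of the white porcelain cup with yellow paint inside: 58 mm across, 30 mm high, 90 g, wall upright from 10 mm up. Foot: a 7 mm high cone, 36 mm across below, 45 above, then a level shoulder. Mouth 50 mm across: the next foot drops in until its shoulder meets the rim, so cups stack 23 mm apart. z up; turn does not matter
- lid_knob (a point): middle of the lid's upright brown wooden knob (22 mm across, 24 mm tall), 26 mm above the lid's underside, 12 mm above its disc. Lid: white porcelain disc 58 mm across, 90 g, 38 mm high in all, with the cups' conical foot (7 mm high, 36 to 45 mm across), which drops into a cup's mouth until the disc (7 to 14 mm up) rests on the rim. z up
- saucer_middle (a point): middle of the flat well of the white saucer, on its surface, 8 mm above the bench: the saucer is 160 mm across, its rim 19 mm high, the flat well about 83 mm across; it is stuck to the bench. z axis up
- green_cup_centre (a point): centre (15 mm above the underside) of the white porcelain cup with green paint inside: 58 mm across, 30 mm high, 90 g, wall upright from 10 mm up. Foot: a 7 mm high cone, 36 mm across below, 45 above, then a level shoulder. Mouth 50 mm across: the next foot drops in until its shoulder meets the rim, so cups stack 23 mm apart. z up; turn does not matter; leave it
- gilt_pot_centre (a point): centre (half-way up, 23 mm above the underside) of a loose little white porcelain pot with a cork, 42 mm across and 46 mm high; to be left alone
There are look-alikes about, which are no part of the job. What is shaped like the part that bears blue_cup_centre but pink is not meant. What is shaped like the part that bears lid_knob but pink is not meant.

How it is judged:
By the outcome, as a careful person would: the job done as asked, in the order asked, and still so for the second after the job is handed in, with the robot touching nothing.
It also fails if it takes over 120 s, if anything falls off the work surface, if the arm or the gripper's body presses on something with over 40 N, if the wrist force passes 120 N, or if a joint passes its speed limit or range.

### The arm

A 7-joint arm with a two-finger parallel gripper is mounted at the origin on a cart in front of the work surface, level with it; the furniture and walls round the work are solid. World frame = base frame: x ahead of the robot, y to its left, z up, the work surface at z = 0. Lengths are in m, angles in rad, forces in N, time in s.
With the tool pointing down it reaches from about 0.4 to 0.85 m from the base axis. Payload 6.9 kg.
Tool frame: the origin (TCP) lies at the very end of the fingers, on their centre line; the grasp point (between the pads) lies 19 mm behind it; z points along the fingers, y is the line along which they close (so a half turn about z gives the same grasp; the last joint's range is limited). The gripper opens to 85 mm and grips with 20 to 120 N. Pads are 22 mm wide; open, the fingers measure 114 mm over their backs; the gripper's body (76 mm by 85 mm) begins 54 mm behind the grasp point. The pads swing forward as they close: fully open they stand 13 mm farther back than shut.
Start: joints at [-1.099, 0.507, -0.238, 1.5, 0.126, 1.149, -0.155], TCP at [0.224, 0.584, 0.231] pointing down, gripper open.
Joint ranges: [-3.08, 3.08], [-0.24, 2.05], [-1.43, 1.35], [0, 2.5], [-1.52, 4.66], [0.17, 1.96], [-2.89, 2.89]. Speed limits (rad/s): [2.39, 2.39, 3.14, 3.14, 3.14, 3.14, 3.14].

### API

Orientations are given as a rotation vector (axis times angle).
In Python, from plant import get_obs, optics, workorder gives the robot as it stands.
- The arm moves only by the tool send_rows, never from a script. Its argument "increments" is a list of rows, each a list of 3 entries, a list of its own where there are three numbers: the turn, a rotation vector about the tool's x, y, z normalised to -1 to 1, where 1 is 45 degrees, then the shift along the tool's x, y, z normalised to -1 to 1, where 1 is 80 cm, then the gripper's target within -1 to 1 (fully open at 1, half-way at 0, shut at -1). In form: [[[wx, wy, wz], [tx, ty, tz], hand], ...]. A call has 1 to 20 rows; each row is the pose to reach, as a shift and turn from the pose commanded when the call began, along the tool's axes at that moment; what a row does not reach only later rows make up. A row lasts 1/8 s, in which the tool goes at most 62.5 mm and 10.7 degrees, less where a joint would pass 70% of its speed; a pose out of reach is approached as far as the arm can. A call with a number of a shift or a turn outside -1 to 1 is refused whole. A call with a gripper value outside its range is refused whole. The fingers move at their own pace and stop on an object; "force" is the grip in N (left out, the last holds). Time passes only in rows, so rows that repeat a pose let the fingers close. It gives the time, the measured TCP pose, the force, the opening and the grip force at its end, in the units of the state.
- get_obs(): the state, without advancing time (a new reading comes with each control period).
- optics.get_image(name): name is "scene" or "top"; returns a dict with "pixels" (384x512x3 uint8, red, green, blue), "z_map" (384x512 float32, m along the optical axis (not along the pixel's ray), 0 where there is no reading), "intrinsics" (3x3 intrinsics, pixels), "extrinsics" (4x4, takes a point from camera to world coordinates). Camera axes: x right, y down, z forward; pixel columns grow to the right and rows downward; lengths in m; the calibration is good to about 2 mm. A picture is of the moment at which its call begins.
- workorder.hand_in(): hands the job in; it is judged then, once.
The state is a dict: "t": time; "joints": joint angles; "qd": joint speeds; "joint_efforts": joint torques, N m; "tool_pos": TCP position; "eef_rot": TCP orientation; "wrist_force": force on the tool from outside, world axes, zero at the start; "ft_torque": the same for the moment, N m; "grip_width": opening from 0.0 (shut) to 1.0 (fully open); "grip_force": force on a finger pad.
Only numpy, scipy, OpenCV 4.12 (cv2) and the standard library are available. Lean on these libraries where they do the work, as an engineer would, in place of code of your own. Each camera call takes 0.05 s, during which the arm holds its last target. There are 200 camera calls.

## Working session

There is one attempt and no reset: what is moved stays moved. The work goes in short steps, Python scripts to look and compute and a tool call to move; the robot and the scene stay as the last step left them, time stands still between calls to the robot, and variables do not carry over. Pictures are saved under pics/ and viewed, at most 14 in all, crops included, and the job is handed in when it is done.

Besides the shell and the picture viewer there is one more tool, called after "Emit:" as name([rows], argument=value, ...), one row to a line, values as JSON. send_rows: Moves the arm, as the interface text tells. Scaled input: -1 to 1 covers 80 cm each way for a shift and 45 degrees each way for a turn. Its arguments: {"type":"object","properties":{"increments":{"type":"array"},"force":{"type":"number"}},"required":["increments"]}

```bash
ls; mkdir -p pics; python3 - <<'E'
from plant import get_obs, optics
import cv2,numpy as np
print(get_obs())
for n in("scene","top"):
    d=optics.get_image(n); np.savez(f"{n}0.npz",**d); cv2.imwrite(f"pics/{n}0.png",cv2.cvtColor(d["pixels"],cv2.COLOR_RGB2BGR)); print(d["intrinsics"],d["extrinsics"])
E
```

```text
pics
{'t': 0.0, 'joints': array([-1.09949474,  0.50837506, -0.23753484,  1.50110596,  0.12566742,
        1.14891893, -0.15479381]), 'qd': array([-0.00030472, -0.00019519,  0.0010929 , -0.00223213,  0.0005921 ,
        0.00047918, -0.00094308]), 'joint_efforts': array([-2.45504700e-03, -6.20588923e+01, -2.18782604e+00, -2.49653900e+01,
        1.25914914e-02,  1.21993572e-02,  5.29423562e-05]), 'tool_pos': array([0.22344152, 0.58316056, 0.23041618]), 'eef_rot': array([-5.71315762e-01, -3.08886503e+00,  2.81189047e-03]), 'wrist_force': array([ 0.62630649, -0.62621816, -0.12471875]), 'ft_torque': array([ 0.0075448 , -0.01984333, -0.02657871]), 'grip_force': 0.0, 'grip_width': 0.9976843192194159}
[[469.21762506   0.         254.03620289]
 [  0.         469.21762506 190.98125597]
 [  0.           0.           1.        ]] [[ 0.4856456  -0.39050784  0.78208182 -0.46324654]
 [-0.87388715 -0.23906249  0.42328522 -0.63574501]
 [ 0.02167023 -0.88901786 -0.45735943  0.65764769]
 [ 0.          0.          0.          1.        ]]
[[362.71090258   0.         254.97722142]
 [  0.         362.71090258 191.16949482]
 [  0.           0.           1.        ]] [[ 0.01463566 -0.99040999  0.13738214  0.45430655]
 [-0.9995946  -0.01784839 -0.02218264 -0.07707761]
 [ 0.02442195 -0.13700178 -0.9902697   0.89611639]
 [ 0.          0.          0.          1.        ]]
```

View pics/scene0.png

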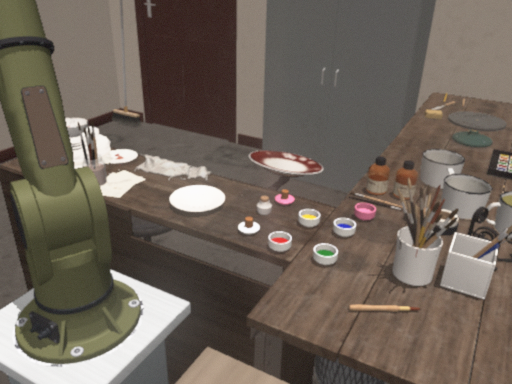

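View pics/top0.png

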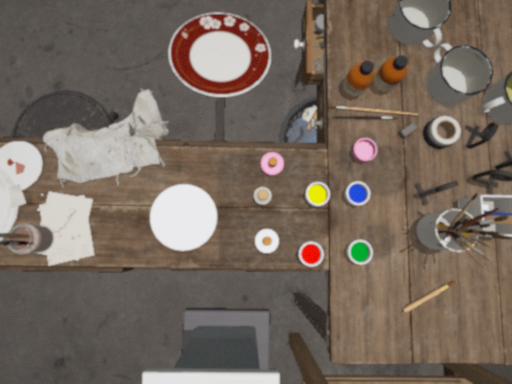

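The top view shows these candidates:

| Piece | Chosen | Look-alikes or other pieces nearby |
|---|---|---|
| Red cup | (311,253) | none |
| Blue cup | (358,193) | pink cup (365,149) is not meant |
| Yellow cup | (317,194) | none |
| Lid | white disc, brown knob (266,240) | pink lid (272,163) is not meant |
| Leave alone | – | green cup (360,251), corked pot (263,196) |

The saucer is at (183,217). The other pale discs are a plate at (15,165) and the red-rimmed platter at (220,55) on another surface. Next I'll measure these and check them in a close crop.

```bash
cat > h.py <<'E'
import numpy as np,cv2
from scipy.spatial.transform import Rotation as R
from plant import get_obs, optics
def cloud(d):
    z=d["z_map"];K=d["intrinsics"];v,u=np.mgrid[:384,:512]
    p=np.stack([(u-K[0,2])/K[0,0]*z,(v-K[1,2])/K[1,1]*z,z],-1);T=d["extrinsics"]
    p=p@T[:3,:3].T+T[:3,3];p[z==0]=np.nan;return p
def ray(d,u,v,h):
    K=d["intrinsics"];T=d["extrinsics"];r=T[:3,:3]@[(u-K[0,2])/K[0,0],(v-K[1,2])/K[1,1],1];c=T[:3,3]
    return c+r*(h-c[2])/r[2]
def mask(d,name):
    h=cv2.cvtColor(d["pixels"],cv2.COLOR_RGB2HSV).astype(int);H,S,V=h[...,0],h[...,1],h[...,2]
    lo,hi={"red":(-6,5),"yellow":(24,36),"green":(50,75),"blue":(112,128)}[name]
    H=np.where(H>174,H-180,H)
    return ((H>=lo)&(H<=hi)&(S>170)&(V>90)).astype(np.uint8)
def blobs(m,amin=30):
    n,l,s,c=cv2.connectedComponentsWithStats(m)
    return [(c[i],s[i]) for i in range(1,n) if s[i,4]>=amin]
def inc(x,y,z,yaw=None):
    """normalised turn, shift from present pose to world target, tool down; yaw = world angle of closing line"""
    o=get_obs();r=R.from_rotvec(o["eef_rot"]);s=r.inv().apply(np.array([x,y,z])-o["tool_pos"])
    if yaw is None: q=np.zeros(3)
    else:
        c=[]
        for k in(yaw,yaw+np.pi):
            Y=np.array([np.cos(k),np.sin(k),0]);Z=np.array([0,0,-1.])
            c.append((r.inv()*R.from_matrix(np.stack([np.cross(Y,Z),Y,Z],1))).as_rotvec())
        q=min(c,key=np.linalg.norm)
    return np.round(q/(np.pi/4),4),np.round(s/.8,4)
E
python3 - <<'E'
from h import *
for n in("scene","top"):
    d=dict(np.load(f"{n}0.npz"));p=cloud(d)
    for c in("red","blue","yellow","green"):
        for cc,s in blobs(mask(d,c)):
            u,v=cc.round().astype(int);print(n,c,cc.round(1),s,"depth pt",p[v,u].round(4),"ray20",ray(d,*cc,.02).round(4))
            if n=="top":
                w=p[v-16:v+17,u-16:u+17].reshape(-1,3);w=w[(w[:,2]>.025)&(w[:,2]<.036)]
                (x,y),rr=cv2.minEnclosingCircle(w[:,:2].astype(np.float32));print("   rim",np.round([x,y,rr],4),len(w),w[:,2].mean().round(4))
d=dict(np.load("top0.npz"));p=cloud(d)
for nm,(u,v) in dict(saucer=(183,217),lid=(266,240),pot=(263,196),pinklid=(272,163),brushes=(25,235),towel=(148,110),bench=(120,190)).items():
    print(nm,p[v,u].round(4))
q=p[90:265,0:240];print("max z left",np.nanmax(q[...,2]))
crop=cv2.resize(d["pixels"][140:270,140:385],None,fx=3.2,fy=3.2,interpolation=2);cv2.imwrite("pics/crop.png",crop[...,::-1])
# saucer
w=p[175:265,140:230].reshape(-1,3);w=w[w[:,2]>.014];(x,y),r=cv2.minEnclosingCircle(w[:,:2].astype(np.float32));print("saucer",x,y,r,np.percentile(w[:,2],95))
# lid knob & disc
w=p[220:260,246:288].reshape(-1,3)
for lo,hi in((.030,.045),(.010,.018)):
    k=w[(w[:,2]>lo)&(w[:,2]<hi)];(x,y),r=cv2.minEnclosingCircle(k[:,:2].astype(np.float32));print("lid",lo,x,y,r,len(k),k.mean(0))
E
```

```text
scene red [279.6 239.6] [273 238  14   4  39] depth pt [ 0.4345 -0.2268  0.016 ] ray20 [ 0.43   -0.2278  0.02  ]
top red [218.8  57.4] [ 172   15   96   78 1792] depth pt [ 0.9473  0.0049 -0.0284] ray20 [0.9203 0.001  0.02  ]
   rim [0. 0. 0.] 0 nan
top red [191.9  24.1] [184  19  15  11  70] depth pt [ 1.0395  0.0809 -0.0257] ray20 [1.0103 0.0733 0.02  ]
   rim [0. 0. 0.] 0 nan
top red [310.6 253.6] [302 245  18  18 258] depth pt [ 0.4264 -0.2339  0.0145] ray20 [ 0.4277 -0.232   0.02  ]
   rim [ 0.4269 -0.2297  0.0291] 132 0.0293
top blue [357.2 193.1] [350 185  16  17 210] depth pt [ 0.5767 -0.3492  0.0137] ray20 [ 0.5755 -0.3476  0.02  ]
   rim [ 0.5737 -0.3446  0.0293] 134 0.0293
top yellow [317.1 193.5] [309 185  18  18 251] depth pt [ 0.5722 -0.2494  0.0157] ray20 [ 0.5728 -0.2488  0.02  ]
   rim [ 0.571  -0.2464  0.029 ] 128 0.0295
top green [359.4 251.6] [352 243  16  18 230] depth pt [ 0.4328 -0.3508  0.0129] ray20 [ 0.4339 -0.3495  0.02  ]
   rim [ 0.4337 -0.3461  0.0291] 145 0.0293
saucer [0.511  0.0779 0.0058]
lid [ 0.4581 -0.1239  0.0383]
pot [ 0.5612 -0.1153  0.0447]
pinklid [ 0.6425 -0.1363  0.0396]
brushes [0.461  0.408  0.0824]
towel [ 0.8559  0.2361 -0.1985]
bench [5.755e-01 2.366e-01 4.000e-04]
max z left 0.17492006167808494
saucer 0.510342001914978 0.07673899829387665 0.08037630468606949 0.020107350638588022
lid 0.03 0.45653870701789856 -0.12514114379882812 0.01073295809328556 67 [ 0.4563468  -0.12493293  0.03749157]
lid 0.01 0.4564860761165619 -0.12502354383468628 0.02878774143755436 367 [ 0.45622354 -0.12492616  0.01355374]<stdin>:9: RuntimeWarning: Mean of empty slice.
  ret = ret.dtype.type(ret / rcount)
```

View pics/crop.png

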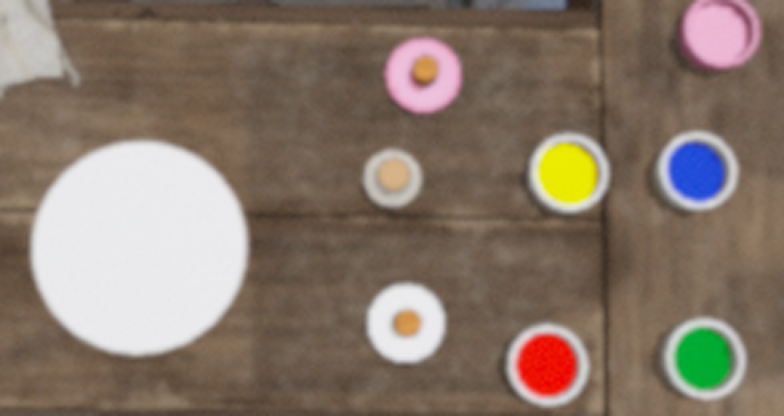

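The crop confirms the choices. Rim radii come out at 29 mm, rim height at 29 mm and knob top at 37.5 mm, all matching the given sizes. The first move goes above the saucer with a partial turn.

```bash
python3 - <<'E'
from h import *
print(inc(.5,.03,.27,np.radians(26)))
E
```

```text
(array([-1.900e-03,  8.000e-04,  9.565e-01]), array([-0.5702, -0.5222, -0.0485]))
```

Emit:
send_rows([
  [[0, 0, 0.9565], [-0.57, -0.522, -0.0485], 1],
  [[0, 0, 0.9565], [-0.57, -0.522, -0.0485], 1],
  [[0, 0, 0.9565], [-0.57, -0.522, -0.0485], 1],
  [[0, 0, 0.9565], [-0.57, -0.522, -0.0485], 1],
  [[0, 0, 0.9565], [-0.57, -0.522, -0.0485], 1],
  [[0, 0, 0.9565], [-0.57, -0.522, -0.0485], 1],
  [[0, 0, 0.9565], [-0.57, -0.522, -0.0485], 1],
  [[0, 0, 0.9565], [-0.57, -0.522, -0.0485], 1],
  [[0, 0, 0.9565], [-0.57, -0.522, -0.0485], 1],
  [[0, 0, 0.9565], [-0.57, -0.522, -0.0485], 1],
  [[0, 0, 0.9565], [-0.57, -0.522, -0.0485], 1],
  [[0, 0, 0.9565], [-0.57, -0.522, -0.0485], 1],
  [[0, 0, 0.9565], [-0.57, -0.522, -0.0485], 1],
  [[0, 0, 0.9565], [-0.57, -0.522, -0.0485], 1],
], force=30)

```text
t: 1.85
tool_pos: [0.4997, 0.0318, 0.2701]
eef_rot: [-1.662, -2.666, -0.0]
wrist_force: [0.2, -0.3, 0.8]
grip_width: 0.999
grip_force: 0.0
```

```bash
python3 - <<'E'
from h import *
o=get_obs();print(o["t"],o["tool_pos"],o["joints"])
print(inc(.4269,-.2297,.12,0))
E
```

```text
1.85 [0.49965485 0.03182315 0.27006875] [-0.23737736  0.28098938  0.16728548  1.75757093 -0.05201353  1.10746385
  0.40274905]
(array([-1.000e-04, -5.000e-04,  5.806e-01]), array([-0.2535, -0.2256,  0.1875]))
```

Emit:
send_rows([
  [[0, 0, 0.58], [-0.2535, -0.2256, 0.1875], 1],
  [[0, 0, 0.58], [-0.2535, -0.2256, 0.1875], 1],
  [[0, 0, 0.58], [-0.2535, -0.2256, 0.1875], 1],
  [[0, 0, 0.58], [-0.2535, -0.2256, 0.1875], 1],
  [[0, 0, 0.58], [-0.2535, -0.2256, 0.1875], 1],
  [[0, 0, 0.58], [-0.2535, -0.2256, 0.1875], 1],
  [[0, 0, 0.58], [-0.2535, -0.2256, 0.1875], 1],
  [[0, 0, 0.58], [-0.2535, -0.2256, 0.1875], 1],
  [[0, 0, 0.58], [-0.2535, -0.2256, 0.1875], 1],
])

```text
t: 2.98
tool_pos: [0.4276, -0.2296, 0.1206]
eef_rot: [2.22, 2.222, 0.001]
wrist_force: [-0.6, -0.4, 0.1]
grip_width: 1.0
grip_force: 0.0
```

```bash
python3 - <<'E'
from h import *
o=get_obs();print(o["t"],o["tool_pos"],o["joints"])
print(inc(.4269,-.2297,.005,0))
d=optics.get_image("scene");cv2.imwrite("pics/a.png",cv2.resize(d["pixels"][100:300,200:440],None,fx=3,fy=3)[...,::-1])
E
```

```text
2.975 [ 0.42760531 -0.22958445  0.12063968] [ 0.23481946  0.43918592  0.29522652  2.0173127  -0.19177487  0.70998913
  0.65043259]
(array([0.0015, 0.    , 0.0012]), array([-1.000e-04, -1.000e-03,  1.445e-01]))
```

View pics/a.png

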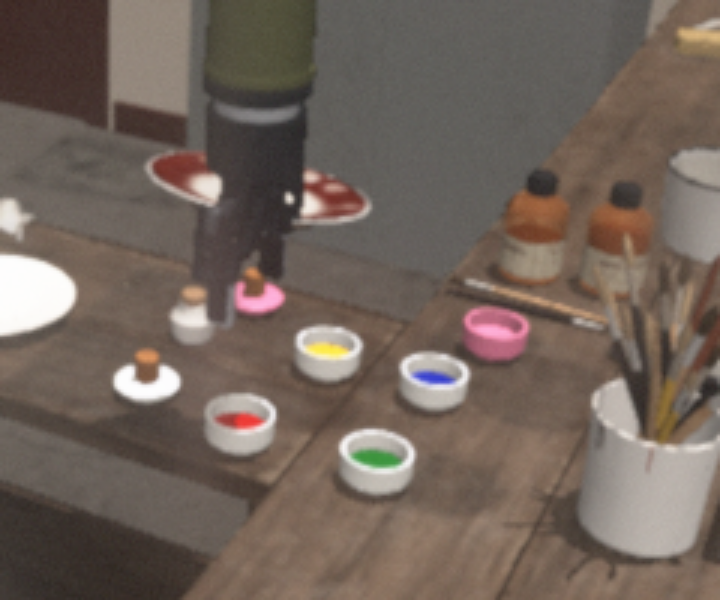

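Gripper hovers over the red cup (crop ~(240,420)), and both finger sides are clear. Descend and close.

Emit:
send_rows([
  [[0.0015, 0, 0.001], [0, -0.001, 0.075], 1],
  [[0.0015, 0, 0.001], [0, -0.001, 0.12], 1],
  [[0.0015, 0, 0.001], [0, -0.001, 0.149], 1],
  [[0.0015, 0, 0.001], [0, -0.001, 0.149], 1],
  [[0.0015, 0, 0.001], [0, -0.001, 0.149], 1],
  [[0.0015, 0, 0.001], [0, -0.001, 0.149], 0],
  [[0.0015, 0, 0.001], [0, -0.001, 0.149], 0],
  [[0.0015, 0, 0.001], [0, -0.001, 0.149], 0],
  [[0.0015, 0, 0.001], [0, -0.001, 0.149], 0],
  [[0.0015, 0, 0.001], [0, -0.001, 0.149], 0],
  [[0.0015, 0, 0.001], [0, -0.001, 0.149], 0],
], force=30)

```text
t: 4.4
tool_pos: [0.4265, -0.2311, 0.0021]
eef_rot: [2.223, 2.218, -0.0]
wrist_force: [-1.0, 0.0, 9.3]
grip_width: 0.658
grip_force: 30.4
```

```bash
python3 - <<'E'
from h import *
o=get_obs();print(o)
print(inc(.4269,-.2297,.12,0),inc(.5103,.0767,.12,0))
d=optics.get_image("scene");cv2.imwrite("pics/b.png",cv2.resize(d["pixels"][180:280,200:340],None,fx=5,fy=5)[...,::-1])
E
```

```text
{'t': 4.4, 'joints': array([ 0.3173857 ,  0.63306473,  0.19258666,  2.12483736, -0.28942452,
        0.40688105,  0.73781069]), 'qd': array([ 0.00134875,  0.00197996, -0.00029071,  0.00187381, -0.00167714,
        0.00056761, -0.00062874]), 'joint_efforts': array([  0.18523439, -51.33639693,   3.6584229 , -10.12898594,
        -0.07644952,  -0.45604695,  -0.0703787 ]), 'tool_pos': array([ 0.4264828 , -0.2310536 ,  0.00210018]), 'eef_rot': array([ 2.22339651e+00,  2.21815547e+00, -1.33192923e-06]), 'wrist_force': array([-1.04256809e+00,  4.98653169e-03,  9.29878939e+00]), 'ft_torque': array([0.12921971, 0.18215262, 0.14675163]), 'grip_force': 30.446428006980568, 'grip_width': 0.6582771317131091}
(array([ 0.0008,  0.0008, -0.003 ]), array([ 0.0016,  0.0006, -0.1474])) (array([ 0.0008,  0.0008, -0.003 ]), array([ 0.3848,  0.104 , -0.1476]))
```

View pics/b.png

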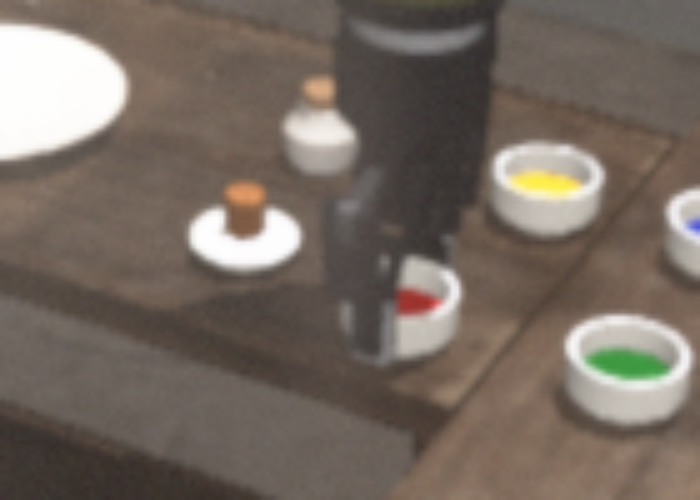

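Pads are on the cup, but about 9 N of vertical force shows the tips touch the bench. I'll regrip 7 mm higher so the fingers clear the saucer, then lift.

Emit:
send_rows([
  [[0, 0, 0], [0, 0, 0], 0.8],
  [[0, 0, 0], [0, 0, 0], 0.8],
  [[0, 0, 0], [0.001, 0.0006, -0.009], 0.8],
  [[0, 0, 0], [0.001, 0.0006, -0.009], 0.8],
  [[0, 0, 0], [0.001, 0.0006, -0.009], 0],
  [[0, 0, 0], [0.001, 0.0006, -0.009], 0],
  [[0, 0, 0], [0.001, 0.0006, -0.009], 0],
  [[0, 0, 0], [0.001, 0.0006, -0.009], 0],
  [[0, 0, 0], [0.001, 0.0006, -0.009], 0],
], force=30)

```text
t: 5.58
tool_pos: [0.4264, -0.23, 0.0085]
eef_rot: [-2.224, -2.218, 0.001]
wrist_force: [-0.7, 0.6, 7.1]
grip_width: 0.659
grip_force: 30.8
```

```bash
python3 - <<'E'
from h import *
o=get_obs();print(o["tool_pos"],o["wrist_force"])
print(inc(.4269,-.2297,.12,0),inc(.5103,.0767,.12,0))
E
```

```text
[ 0.42644317 -0.23002251  0.00846073] [-0.7280587   0.57414608  7.12313026]
(array([-0.0011, -0.    , -0.0031]), array([ 0.0004,  0.0005, -0.1394])) (array([-0.0011, -0.    , -0.0031]), array([ 0.3837,  0.1038, -0.1395]))
```

Emit:
send_rows([
  [[0, 0, -0.003], [0, 0, -0.06], 0],
  [[0, 0, -0.003], [0, 0, -0.1], 0],
  [[0, 0, -0.003], [0.07, 0.02, -0.14], 0],
  [[0, 0, -0.003], [0.14, 0.04, -0.14], 0],
  [[0, 0, -0.003], [0.21, 0.06, -0.14], 0],
  [[0, 0, -0.003], [0.28, 0.08, -0.14], 0],
  [[0, 0, -0.003], [0.34, 0.095, -0.14], 0],
  [[0, 0, -0.003], [0.3837, 0.1038, -0.14], 0],
  [[0, 0, -0.003], [0.3837, 0.1038, -0.14], 0],
  [[0, 0, -0.003], [0.3837, 0.1038, -0.14], 0],
  [[0, 0, -0.003], [0.3837, 0.1038, -0.14], 0],
])

```text
t: 6.95
tool_pos: [0.5101, 0.0752, 0.12]
eef_rot: [-2.224, -2.218, 0.002]
wrist_force: [0.0, 0.0, -0.2]
grip_width: 0.656
grip_force: 33.7
```

```bash
python3 - <<'E'
from h import *
o=get_obs();print(o["tool_pos"],o["wrist_force"],o["grip_width"])
d=optics.get_image("scene");cv2.imwrite("pics/c.png",cv2.resize(d["pixels"][130:250,140:300],None,fx=4,fy=4)[...,::-1])
print(inc(.5103,.0767,.0165,0))
E
```

```text
[0.51008311 0.07518249 0.11996829] [ 0.04743335  0.03913269 -0.22927864] 0.6558930192603151
(array([-0.0017,  0.0005, -0.0031]), array([0.0018, 0.0003, 0.1294]))
```

View pics/c.png

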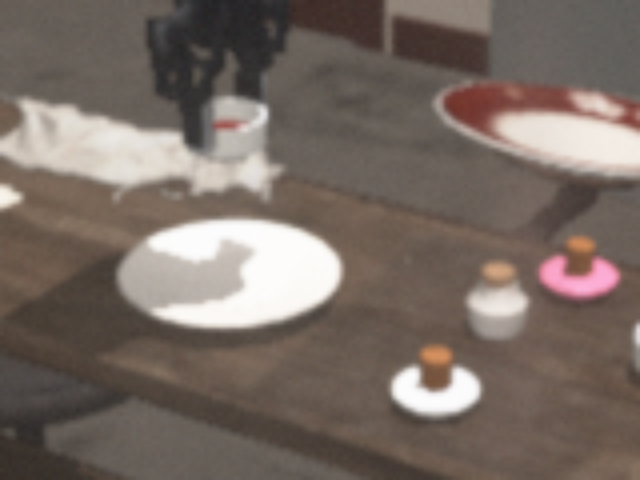

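The red cup is held level at crop (235,125) above the saucer. Lower it, with a slow last stretch.

Emit:
send_rows([
  [[-0.0015, 0, -0.003], [0.0018, 0, 0.06], 0],
  [[-0.0015, 0, -0.003], [0.0018, 0, 0.1], 0],
  [[-0.0015, 0, -0.003], [0.0018, 0, 0.115], 0],
  [[-0.0015, 0, -0.003], [0.0018, 0, 0.121], 0],
  [[-0.0015, 0, -0.003], [0.0018, 0, 0.124], 0],
  [[-0.0015, 0, -0.003], [0.0018, 0, 0.1265], 0],
  [[-0.0015, 0, -0.003], [0.0018, 0, 0.1285], 0],
  [[-0.0015, 0, -0.003], [0.0018, 0, 0.1297], 0],
  [[-0.0015, 0, -0.003], [0.0018, 0, 0.13], 0],
  [[-0.0015, 0, -0.003], [0.0018, 0, 0.13], 0],
  [[-0.0015, 0, -0.003], [0.0018, 0, 0.13], 0],
])

```text
t: 8.38
tool_pos: [0.5104, 0.0783, 0.0167]
eef_rot: [2.219, 2.224, 0.001]
wrist_force: [-1.4, 0.4, 6.4]
grip_width: 0.656
grip_force: 34.4
```

Emit:
send_rows([
  [[0, 0, 0], [0, 0, 0], 0.6],
  [[0, 0, 0], [0, 0, 0], 0.6],
  [[0, 0, 0], [0, 0, 0], 0.6],
  [[0, 0, 0], [0, 0, -0.03], 0.6],
  [[0, 0, 0], [0, 0, -0.08], 0.8],
  [[0, 0, 0], [0, 0, -0.13], 1],
  [[0, 0, 0], [0, 0, -0.16], 1],
  [[0, 0, 0], [0, 0, -0.16], 1],
  [[0, 0, 0], [0, 0, -0.16], 1],
])

```text
t: 9.5
tool_pos: [0.5097, 0.0782, 0.1433]
eef_rot: [-2.218, -2.224, 0.001]
wrist_force: [-0.6, 0.4, -0.7]
grip_width: 0.999
grip_force: 0.0
```

```bash
python3 - <<'E'
from h import *
o=get_obs();print(o["t"],o["tool_pos"])
print(inc(.5737,-.3446,.12,0))
d=optics.get_image("scene")
cv2.imwrite("pics/d.png",cv2.resize(d["pixels"][130:250,140:300],None,fx=4,fy=4)[...,::-1])
for cc,s in blobs(mask(d,"red"),10): print(cc,s,cloud(d)[int(cc[1]),int(cc[0])],ray(d,*cc,.023))
E
```

```text
9.5 [0.50968936 0.07823865 0.14326627]
(array([-0.0013,  0.0001,  0.0031]), array([-0.5287,  0.0788,  0.0291]))
```

View pics/d.png

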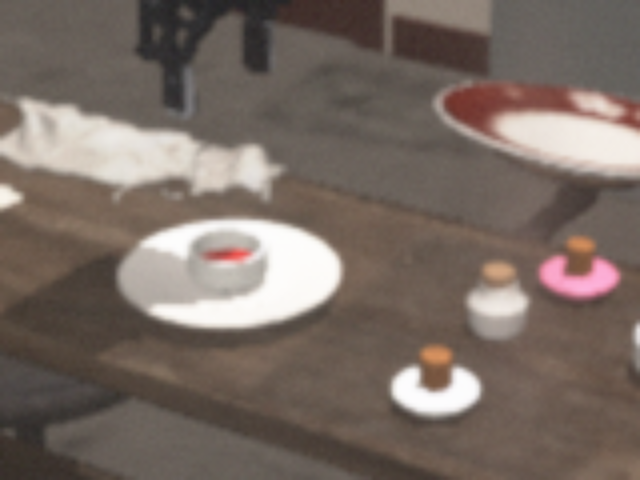

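The red cup stands level in the saucer's middle (crop (228,262)). Next is blue.

Emit:
send_rows([
  [[-0.001, 0, 0.003], [-0.5287, 0.0788, 0.029], 1],
  [[-0.001, 0, 0.003], [-0.5287, 0.0788, 0.029], 1],
  [[-0.001, 0, 0.003], [-0.5287, 0.0788, 0.029], 1],
  [[-0.001, 0, 0.003], [-0.5287, 0.0788, 0.029], 1],
  [[-0.001, 0, 0.003], [-0.5287, 0.0788, 0.029], 1],
  [[-0.001, 0, 0.003], [-0.5287, 0.0788, 0.029], 1],
  [[-0.001, 0, 0.003], [-0.5287, 0.0788, 0.029], 1],
  [[-0.001, 0, 0.003], [-0.5287, 0.0788, 0.029], 1],
  [[-0.001, 0, 0.003], [-0.5287, 0.0788, 0.029], 1],
  [[-0.001, 0, 0.003], [-0.5287, 0.0788, 0.029], 1],
])

```text
t: 10.8
tool_pos: [0.5744, -0.3426, 0.1202]
eef_rot: [-2.219, -2.223, -0.002]
wrist_force: [-0.3, 0.2, -0.2]
grip_width: 1.0
grip_force: 0.0
```

```bash
python3 - <<'E'
from h import *
o=get_obs();print(o["t"],o["tool_pos"])
print(inc(.5737,-.3446,.0085,0))
d=optics.get_image("top");p=cloud(d)
for cc,s in blobs(mask(d,"red"),60): print(cc,s)
w=p[185:250,150:215].reshape(-1,3);w=w[(w[:,2]>.034)&(w[:,2]<.045)]
print(cv2.minEnclosingCircle(w[:,:2].astype(np.float32)),len(w),w[:,2].mean())
w=p[175:265,140:230].reshape(-1,3);w=w[(w[:,2]>.017)&(w[:,2]<.022)&(np.hypot(w[:,0]-.51,w[:,1]-.077)<.09)];print(cv2.minEnclosingCircle(w[:,:2].astype(np.float32)))
E
```

```text
10.8 [ 0.57442743 -0.34264307  0.12020531]
(array([ 0.0001, -0.002 ,  0.0023]), array([-0.0027, -0.0009,  0.1396]))
[218.15613383  56.19383962] [ 172   15   96   78 1883]
[181.29457364 215.72093023] [173 207  18  18 258]
((0.5110616087913513, 0.07845918089151382), 0.028786925598978996) 130 0.03791233759977822
((0.5105143785476685, 0.07639674842357635), 0.08011346310377121)
```

Emit:
send_rows([
  [[0, -0.002, 0.002], [-0.0027, -0.001, 0.06], 1],
  [[0, -0.002, 0.002], [-0.0027, -0.001, 0.11], 1],
  [[0, -0.002, 0.002], [-0.0027, -0.001, 0.1396], 1],
  [[0, -0.002, 0.002], [-0.0027, -0.001, 0.1396], 1],
  [[0, -0.002, 0.002], [-0.0027, -0.001, 0.1396], 0],
  [[0, -0.002, 0.002], [-0.0027, -0.001, 0.1396], 0],
  [[0, -0.002, 0.002], [-0.0027, -0.001, 0.1396], 0],
  [[0, -0.002, 0.002], [-0.0027, -0.001, 0.1396], 0],
  [[0, -0.002, 0.002], [-0.0027, -0.001, 0.1396], 0],
  [[0, -0.002, 0.002], [-0.0027, -0.001, 0.1396], 0],
], force=30)

```text
t: 12.1
tool_pos: [0.5744, -0.3472, 0.0112]
eef_rot: [2.22, 2.217, 0.001]
wrist_force: [-1.2, 1.8, 6.6]
grip_width: 0.666
grip_force: 31.9
```

```bash
python3 - <<'E'
from h import *
o=get_obs();print(o["tool_pos"],o["wrist_force"])
print(inc(.5737,-.3446,.15,0),inc(.5111,.0785,.15,0))
E
```

```text
[ 0.57439202 -0.34715475  0.01120853] [-1.20389447  1.83875722  6.56915517]
(array([ 0.0043,  0.0033, -0.002 ]), array([ 0.0027, -0.0003, -0.1735])) (array([ 0.0043,  0.0033, -0.002 ]), array([ 0.5315, -0.0794, -0.1752]))
```

```bash
cat >> h.py <<'E'
def avg(n=6):
    P=[];Q=[]
    for _ in range(n): optics.get_image("top");o=get_obs();P.append(o["tool_pos"]);Q.append(o["eef_rot"])
    return np.array(P),np.array(Q)
def go(x,y,z,n=6):
    P,Q=avg(n);r=R.from_rotvec(Q).mean();p=P.mean(0)
    Z=np.array([0,0,-1.]);c=[]
    for s in(1,-1):
        Y=np.array([s,0,0.]);c.append((r.inv()*R.from_matrix(np.stack([np.cross(Y,Z),Y,Z],1))).as_rotvec())
    q=min(c,key=np.linalg.norm)
    print("pos",p.round(4),"std",P.std(0).round(4));print("turn",(q*4/np.pi).round(4),"shift",(r.inv().apply(np.array([x,y,z])-p)/.8).round(4))
E
python3 - <<'E'
from h import *
go(.5111,.0785,.15)
print(get_obs()["t"])
E
```

```text
pos [ 0.5744 -0.3471  0.0112] std [0. 0. 0.]
turn [ 0.0043  0.0033 -0.0019] shift [ 0.5315 -0.0794 -0.1751]
12.4
```

Emit:
send_rows([
  [[0.004, 0.003, -0.002], [0, 0, -0.06], 0],
  [[0.004, 0.003, -0.002], [0, 0, -0.12], 0],
  [[0.004, 0.003, -0.002], [0.0, 0.0, -0.175], 0],
  [[0.004, 0.003, -0.002], [0.07, -0.01, -0.175], 0],
  [[0.004, 0.003, -0.002], [0.14, -0.02, -0.175], 0],
  [[0.004, 0.003, -0.002], [0.21, -0.03, -0.175], 0],
  [[0.004, 0.003, -0.002], [0.28, -0.04, -0.175], 0],
  [[0.004, 0.003, -0.002], [0.35, -0.05, -0.175], 0],
  [[0.004, 0.003, -0.002], [0.42, -0.06, -0.175], 0],
  [[0.004, 0.003, -0.002], [0.48, -0.07, -0.175], 0],
  [[0.004, 0.003, -0.002], [0.528, -0.079, -0.175], 0],
  [[0.004, 0.003, -0.002], [0.528, -0.079, -0.175], 0],
  [[0.004, 0.003, -0.002], [0.528, -0.079, -0.175], 0],
  [[0.004, 0.003, -0.002], [0.528, -0.079, -0.175], 0],
])

```text
t: 14.15
tool_pos: [0.5112, 0.0743, 0.1488]
eef_rot: [-2.223, -2.218, 0.001]
wrist_force: [0.2, -0.2, -1.8]
grip_width: 0.67
grip_force: 32.9
```

```bash
python3 - <<'E'
from h import *
print(get_obs()["grip_width"])
go(.5111,.0759,.06,1)
E
```

```text
0.670264802453306
pos [0.5112 0.0744 0.1486] std [0. 0. 0.]
turn [-0.0023 -0.0005 -0.0032] shift [0.0018 0.     0.1108]
```

Emit:
send_rows([
  [[-0.002, 0, -0.003], [0.0018, 0, 0.05], 0],
  [[-0.002, 0, -0.003], [0.0018, 0, 0.09], 0],
  [[-0.002, 0, -0.003], [0.0018, 0, 0.11], 0],
  [[-0.002, 0, -0.003], [0.0018, 0, 0.11], 0],
  [[-0.002, 0, -0.003], [0.0018, 0, 0.11], 0],
  [[-0.002, 0, -0.003], [0.0018, 0, 0.11], 0],
])

```text
t: 14.95
tool_pos: [0.5114, 0.0773, 0.0613]
eef_rot: [-2.219, -2.223, -0.002]
wrist_force: [0.6, -0.2, -1.0]
grip_width: 0.668
grip_force: 32.9
```

```bash
python3 - <<'E'
from h import *
go(.5111,.0759,.0422,1)
d=optics.get_image("scene");cv2.imwrite("pics/e.png",cv2.resize(d["pixels"][150:220,150:250],None,fx=7,fy=7)[...,::-1])
E
```

```text
pos [0.5113 0.0774 0.0612] std [0. 0. 0.]
turn [ 0.001  -0.0014  0.0025] shift [-0.0019 -0.0002  0.0238]
```

View pics/e.png

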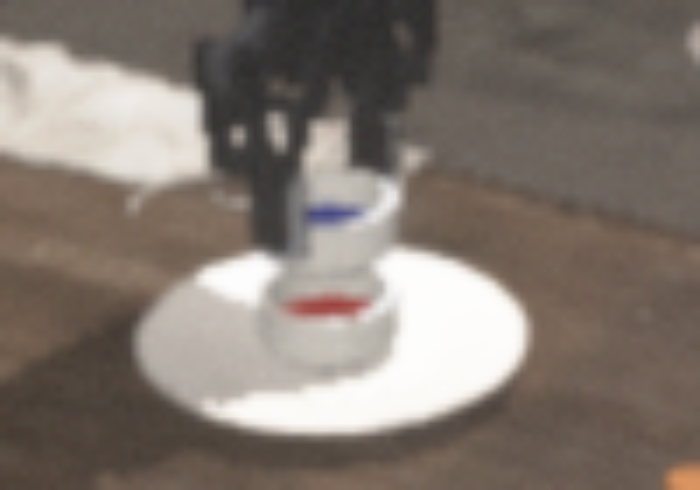

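Blue is nearly concentric above red (crop (345,215) over (330,310), within ~2 mm), well inside the cone's lead-in. Lower slowly.

Emit:
send_rows([
  [[0.001, -0.001, 0.0025], [-0.0005, 0, 0.006], 0],
  [[0.001, -0.001, 0.0025], [-0.0005, 0, 0.011], 0],
  [[0.001, -0.001, 0.0025], [-0.0005, 0, 0.015], 0],
  [[0.001, -0.001, 0.0025], [-0.0005, 0, 0.018], 0],
  [[0.001, -0.001, 0.0025], [-0.0005, 0, 0.0205], 0],
  [[0.001, -0.001, 0.0025], [-0.0005, 0, 0.0225], 0],
  [[0.001, -0.001, 0.0025], [-0.0005, 0, 0.024], 0],
  [[0.001, -0.001, 0.0025], [-0.0005, 0, 0.024], 0],
  [[0.001, -0.001, 0.0025], [-0.0005, 0, 0.024], 0],
])

```text
t: 16.18
tool_pos: [0.5108, 0.077, 0.0423]
eef_rot: [-2.221, -2.221, 0.0]
wrist_force: [-3.3, 0.0, 12.1]
grip_width: 0.668
grip_force: 34.0
```

Z reached 0.0423 with 12 N of contact, so the blue cup is seated. Release and rise.

Emit:
send_rows([
  [[0, 0, 0], [0, 0, 0], 0.6],
  [[0, 0, 0], [0, 0, 0], 0.6],
  [[0, 0, 0], [0, 0, 0], 0.6],
  [[0, 0, 0], [0, 0, -0.03], 0.6],
  [[0, 0, 0], [0, 0, -0.08], 0.8],
  [[0, 0, 0], [0, 0, -0.11], 1],
  [[0, 0, 0], [0, 0, -0.13], 1],
  [[0, 0, 0], [0, 0, -0.13], 1],
])

```text
t: 17.18
tool_pos: [0.5115, 0.0771, 0.1461]
eef_rot: [2.221, 2.222, 0.001]
wrist_force: [0.3, 0.8, -0.5]
grip_width: 1.001
grip_force: 0.0
```

```bash
python3 - <<'E'
from h import *
go(.571,-.2464,.13,1)
E
```

```text
pos [0.5109 0.0771 0.1452] std [0. 0. 0.]
turn [-0.0012 -0.0003  0.0005] shift [-0.4044  0.075   0.0188]
```

Emit:
send_rows([
  [[-0.001, 0, 0], [-0.404, 0.075, 0.018], 1],
  [[-0.001, 0, 0], [-0.404, 0.075, 0.018], 1],
  [[-0.001, 0, 0], [-0.404, 0.075, 0.018], 1],
  [[-0.001, 0, 0], [-0.404, 0.075, 0.018], 1],
  [[-0.001, 0, 0], [-0.404, 0.075, 0.018], 1],
  [[-0.001, 0, 0], [-0.404, 0.075, 0.018], 1],
  [[-0.001, 0, 0], [-0.404, 0.075, 0.018], 1],
  [[-0.001, 0, 0], [-0.404, 0.075, 0.018], 1],
  [[-0.001, 0, 0], [-0.404, 0.075, 0.018], 1],
  [[-0.001, 0, 0], [-0.404, 0.075, 0.018], 1],
])

```text
t: 18.48
tool_pos: [0.5712, -0.2448, 0.1309]
eef_rot: [-2.219, -2.223, 0.0]
wrist_force: [-0.2, -0.1, -0.8]
grip_width: 0.999
grip_force: 0.0
```

```bash
cat >> h.py <<'E'
def stack(rimz):
    d=optics.get_image("top");p=cloud(d);w=p[175:255,140:225].reshape(-1,3)
    w=w[abs(w[:,2]-rimz)<.005];c,r=cv2.minEnclosingCircle(w[:,:2].astype(np.float32))
    # rim plane tilt
    A=np.c_[w[:,:2]-w[:,:2].mean(0),np.ones(len(w))];s=np.linalg.lstsq(A,w[:,2],rcond=None)[0]
    print("stack",np.round(c,4),round(r,4),len(w),"z",w[:,2].mean().round(4),"tilt deg",np.degrees(s[:2]).round(2))
E
python3 - <<'E'
from h import *
go(.571,-.2464,.0085,1);stack(.061)
E
```

```text
pos [ 0.5711 -0.2451  0.1309] std [0. 0. 0.]
turn [-0.0006 -0.0002  0.002 ] shift [-1.60e-03 -1.00e-04  1.53e-01]
stack [0.5113 0.0785] 0.0289 137 z 0.0606 tilt deg [ 0.15 -0.47]
```

Blue is seated: rim at 60.6 mm (61 expected), level and centred. Pick yellow.

Emit:
send_rows([
  [[0, 0, 0.002], [-0.0005, 0, 0.06], 1],
  [[0, 0, 0.002], [-0.0005, 0, 0.12], 1],
  [[0, 0, 0.002], [-0.0005, 0, 0.153], 1],
  [[0, 0, 0.002], [-0.0005, 0, 0.153], 1],
  [[0, 0, 0.002], [-0.0005, 0, 0.153], 0],
  [[0, 0, 0.002], [-0.0005, 0, 0.153], 0],
  [[0, 0, 0.002], [-0.0005, 0, 0.153], 0],
  [[0, 0, 0.002], [-0.0005, 0, 0.153], 0],
  [[0, 0, 0.002], [-0.0005, 0, 0.153], 0],
  [[0, 0, 0.002], [-0.0005, 0, 0.153], 0],
], force=30)

```text
t: 19.82
tool_pos: [0.5717, -0.2471, 0.0104]
eef_rot: [2.221, 2.218, 0.001]
wrist_force: [-0.6, -0.5, 6.9]
grip_width: 0.669
grip_force: 31.9
```

```bash
python3 - <<'E'
from h import *
print(get_obs()["tool_pos"]);go(.5113,.0785,.15,1)
E
```

```text
[ 0.57171315 -0.24708889  0.01037092]
pos [ 0.5717 -0.2471  0.0104] std [0. 0. 0.]
turn [ 0.0025  0.0014 -0.0018] shift [ 0.4067 -0.0757 -0.1751]
```

Emit:
send_rows([
  [[0.0025, 0.001, -0.002], [0, 0, -0.06], 0],
  [[0.0025, 0.001, -0.002], [0, 0, -0.12], 0],
  [[0.0025, 0.001, -0.002], [0, 0, -0.175], 0],
  [[0.0025, 0.001, -0.002], [0.07, -0.013, -0.175], 0],
  [[0.0025, 0.001, -0.002], [0.14, -0.026, -0.175], 0],
  [[0.0025, 0.001, -0.002], [0.21, -0.039, -0.175], 0],
  [[0.0025, 0.001, -0.002], [0.28, -0.052, -0.175], 0],
  [[0.0025, 0.001, -0.002], [0.35, -0.065, -0.175], 0],
  [[0.0025, 0.001, -0.002], [0.407, -0.0757, -0.175], 0],
  [[0.0025, 0.001, -0.002], [0.407, -0.0757, -0.175], 0],
  [[0.0025, 0.001, -0.002], [0.407, -0.0757, -0.175], 0],
  [[0.0025, 0.001, -0.002], [0.407, -0.0757, -0.175], 0],
])

```text
t: 21.38
tool_pos: [0.5112, 0.0774, 0.1488]
eef_rot: [-2.223, -2.218, 0.002]
wrist_force: [-0.4, -0.2, -1.2]
grip_width: 0.669
grip_force: 33.0
```

```bash
python3 - <<'E'
from h import *
go(.5113,.0778,.085,1)
E
```

```text
pos [0.5111 0.0775 0.1486] std [0. 0. 0.]
turn [-0.0028 -0.0005 -0.0031] shift [0.0003 0.0004 0.0795]
```

Emit:
send_rows([
  [[-0.0015, 0, -0.002], [0, 0, 0.04], 0],
  [[-0.0015, 0, -0.002], [0, 0, 0.07], 0],
  [[-0.0015, 0, -0.002], [0, 0, 0.08], 0],
  [[-0.0015, 0, -0.002], [0, 0, 0.08], 0],
  [[-0.0015, 0, -0.002], [0, 0, 0.08], 0],
])

```text
t: 22.05
tool_pos: [0.5113, 0.0789, 0.0852]
eef_rot: [-2.219, -2.222, -0.001]
wrist_force: [-0.2, -0.6, 0.1]
grip_width: 0.67
grip_force: 33.0
```

```bash
python3 - <<'E'
from h import *
go(.5113,.0778,.0644,1)
E
```

```text
pos [0.5113 0.0791 0.0852] std [0. 0. 0.]
turn [-0.0001 -0.0014  0.0018] shift [-0.0016  0.      0.026 ]
```

Emit:
send_rows([
  [[0, -0.001, 0.001], [-0.001, 0, 0.008], 0],
  [[0, -0.001, 0.001], [-0.001, 0, 0.013], 0],
  [[0, -0.001, 0.001], [-0.001, 0, 0.017], 0],
  [[0, -0.001, 0.001], [-0.001, 0, 0.02], 0],
  [[0, -0.001, 0.001], [-0.001, 0, 0.0225], 0],
  [[0, -0.001, 0.001], [-0.001, 0, 0.0245], 0],
  [[0, -0.001, 0.001], [-0.001, 0, 0.0262], 0],
  [[0, -0.001, 0.001], [-0.001, 0, 0.0262], 0],
  [[0, -0.001, 0.001], [-0.001, 0, 0.0262], 0],
])

```text
t: 23.22
tool_pos: [0.5108, 0.0784, 0.0645]
eef_rot: [-2.22, -2.222, 0.0]
wrist_force: [-3.0, -0.3, 11.9]
grip_width: 0.675
grip_force: 34.0
```

Emit:
send_rows([
  [[0, 0, 0], [0, 0, 0], 0.6],
  [[0, 0, 0], [0, 0, 0], 0.6],
  [[0, 0, 0], [0, 0, 0], 0.6],
  [[0, 0, 0], [0, 0, -0.03], 0.6],
  [[0, 0, 0], [0, 0, -0.08], 0.8],
  [[0, 0, 0], [0, 0, -0.11], 1],
  [[0, 0, 0], [0, 0, -0.13], 1],
  [[0, 0, 0], [0, 0, -0.13], 1],
])

```text
t: 24.22
tool_pos: [0.5114, 0.0784, 0.1682]
eef_rot: [2.22, 2.223, 0.001]
wrist_force: [-0.6, 0.0, -0.8]
grip_width: 1.003
grip_force: 0.0
```

```bash
python3 - <<'E'
from h import *
go(.4565,-.125,.13,1)
E
```

```text
pos [0.5108 0.0785 0.1673] std [0. 0. 0.]
turn [-0.0013 -0.0003  0.0014] shift [-0.2543 -0.0681  0.0467]
```

Emit:
send_rows([
  [[-0.001, 0, 0.001], [-0.254, -0.068, 0], 0.3],
  [[-0.001, 0, 0.001], [-0.254, -0.068, 0], 0.2],
  [[-0.001, 0, 0.001], [-0.254, -0.068, 0.046], 0.1],
  [[-0.001, 0, 0.001], [-0.254, -0.068, 0.046], 0.1],
  [[-0.001, 0, 0.001], [-0.254, -0.068, 0.046], 0.1],
  [[-0.001, 0, 0.001], [-0.254, -0.068, 0.046], 0.1],
  [[-0.001, 0, 0.001], [-0.254, -0.068, 0.046], 0.1],
  [[-0.001, 0, 0.001], [-0.254, -0.068, 0.046], 0.1],
])

```text
t: 25.28
tool_pos: [0.4569, -0.1239, 0.1308]
eef_rot: [-2.219, -2.224, 0.0]
wrist_force: [0.6, 0.0, -0.4]
grip_width: 0.548
grip_force: 0.0
```

```bash
python3 - <<'E'
from h import *
go(.4565,-.125,.018,1);stack(.084)
E
```

```text
pos [ 0.4569 -0.124   0.1308] std [0. 0. 0.]
turn [-0.0004 -0.0001  0.0024] shift [-0.0012 -0.0005  0.1411]
stack [0.5114 0.0781] 0.0289 153 z 0.0836 tilt deg [-0.03  0.23]
```

Yellow is seated too, rim at 83.6 mm and level. Descend to the lid knob.

Emit:
send_rows([
  [[0, 0, 0.002], [-0.0002, -0.0005, 0.06], 0.1],
  [[0, 0, 0.002], [-0.0002, -0.0005, 0.11], 0.1],
  [[0, 0, 0.002], [-0.0002, -0.0005, 0.13], 0.1],
  [[0, 0, 0.002], [-0.0002, -0.0005, 0.141], 0.1],
  [[0, 0, 0.002], [-0.0002, -0.0005, 0.141], 0.1],
  [[0, 0, 0.002], [-0.0002, -0.0005, 0.141], -0.8],
  [[0, 0, 0.002], [-0.0002, -0.0005, 0.141], -0.8],
  [[0, 0, 0.002], [-0.0002, -0.0005, 0.141], -0.8],
  [[0, 0, 0.002], [-0.0002, -0.0005, 0.141], -0.8],
  [[0, 0, 0.002], [-0.0002, -0.0005, 0.141], -0.8],
  [[0, 0, 0.002], [-0.0002, -0.0005, 0.141], -0.8],
], force=30)

```text
t: 26.75
tool_pos: [0.4566, -0.1251, 0.0187]
eef_rot: [2.222, 2.219, 0.001]
wrist_force: [-0.6, 0.3, 6.6]
grip_width: 0.241
grip_force: 29.6
```

```bash
python3 - <<'E'
from h import *
go(.5114,.0781,.17,1)
d=optics.get_image("scene");cv2.imwrite("pics/f.png",cv2.resize(d["pixels"][170:260,200:320],None,fx=5,fy=5)[...,::-1])
E
```

```text
pos [ 0.4565 -0.1251  0.0187] std [0. 0. 0.]
turn [ 0.0011  0.0003 -0.0017] shift [ 0.2541  0.0684 -0.1891]
```

View pics/f.png

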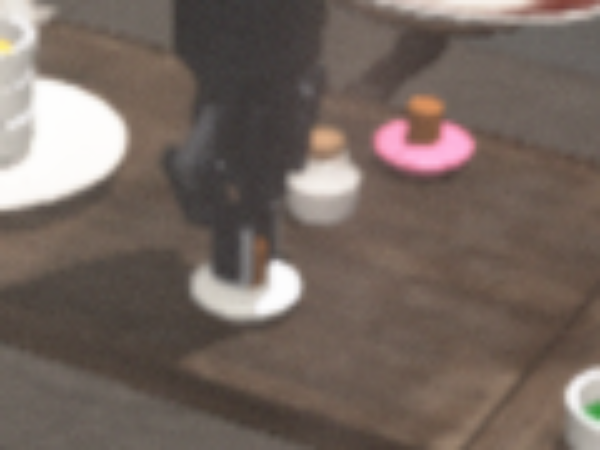

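The knob is held between the pads (crop (255,260)) with the disc flat. Lift and carry.

Emit:
send_rows([
  [[0.001, 0, -0.0015], [0, 0, -0.06], -0.8],
  [[0.001, 0, -0.0015], [0, 0, -0.12], -0.8],
  [[0.001, 0, -0.0015], [0, 0, -0.17], -0.8],
  [[0.001, 0, -0.0015], [0, 0, -0.189], -0.8],
  [[0.001, 0, -0.0015], [0.07, 0.019, -0.189], -0.8],
  [[0.001, 0, -0.0015], [0.14, 0.038, -0.189], -0.8],
  [[0.001, 0, -0.0015], [0.2, 0.054, -0.189], -0.8],
  [[0.001, 0, -0.0015], [0.254, 0.0684, -0.189], -0.8],
  [[0.001, 0, -0.0015], [0.254, 0.0684, -0.189], -0.8],
  [[0.001, 0, -0.0015], [0.254, 0.0684, -0.189], -0.8],
  [[0.001, 0, -0.0015], [0.254, 0.0684, -0.189], -0.8],
])

```text
t: 28.22
tool_pos: [0.5108, 0.0766, 0.1692]
eef_rot: [-2.224, -2.218, 0.002]
wrist_force: [-0.1, -0.4, -0.8]
grip_width: 0.238
grip_force: 29.9
```

```bash
python3 - <<'E'
from h import *
go(.5114,.0781,.115,1)
E
```

```text
pos [0.5109 0.0766 0.1692] std [0. 0. 0.]
turn [-0.0019  0.0004 -0.0032] shift [0.0019 0.0007 0.0678]
```

Emit:
send_rows([
  [[-0.001, 0, -0.002], [0.0008, 0.0005, 0.035], -0.8],
  [[-0.001, 0, -0.002], [0.0008, 0.0005, 0.06], -0.8],
  [[-0.001, 0, -0.002], [0.0008, 0.0005, 0.067], -0.8],
  [[-0.001, 0, -0.002], [0.0008, 0.0005, 0.067], -0.8],
  [[-0.001, 0, -0.002], [0.0008, 0.0005, 0.067], -0.8],
])

```text
t: 28.9
tool_pos: [0.512, 0.0785, 0.1162]
eef_rot: [2.22, 2.222, 0.001]
wrist_force: [0.3, 0.3, -0.5]
grip_width: 0.241
grip_force: 29.9
```

```bash
python3 - <<'E'
from h import *
go(.5114,.0781,.0957,1)
d=optics.get_image("scene");cv2.imwrite("pics/g.png",cv2.resize(d["pixels"][140:220,150:250],None,fx=6,fy=6)[...,::-1])
E
```

```text
pos [0.512  0.0786 0.1162] std [0. 0. 0.]
turn [ 0.0008 -0.0004  0.0014] shift [-0.0007 -0.0007  0.0257]
```

View pics/g.png

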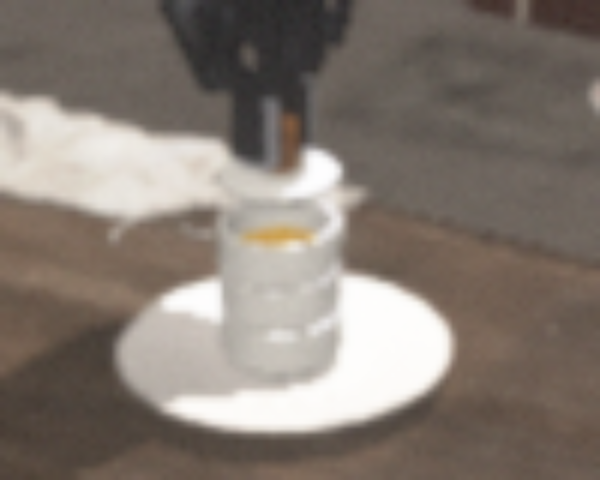

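The lid is centred above the even three-cup stack (lid at crop (280,175), rim at (280,215)). Lower it.

Emit:
send_rows([
  [[0, 0, 0.001], [-0.0005, -0.0005, 0.008], -0.8],
  [[0, 0, 0.001], [-0.0005, -0.0005, 0.013], -0.8],
  [[0, 0, 0.001], [-0.0005, -0.0005, 0.017], -0.8],
  [[0, 0, 0.001], [-0.0005, -0.0005, 0.02], -0.8],
  [[0, 0, 0.001], [-0.0005, -0.0005, 0.0225], -0.8],
  [[0, 0, 0.001], [-0.0005, -0.0005, 0.0245], -0.8],
  [[0, 0, 0.001], [-0.0005, -0.0005, 0.026], -0.8],
  [[0, 0, 0.001], [-0.0005, -0.0005, 0.026], -0.8],
  [[0, 0, 0.001], [-0.0005, -0.0005, 0.026], -0.8],
])

```text
t: 30.12
tool_pos: [0.5115, 0.0784, 0.0958]
eef_rot: [-2.221, -2.222, -0.002]
wrist_force: [-2.9, -0.0, 11.7]
grip_width: 0.239
grip_force: 31.1
```

Seated at the expected height with 12 N contact. Release, rise, and move clear of the view.

Emit:
send_rows([
  [[0, 0, 0], [0, 0, 0], 0],
  [[0, 0, 0], [0, 0, 0], 0],
  [[0, 0, 0], [0, 0, 0], 0],
  [[0, 0, 0], [0, 0, -0.03], 0],
  [[0, 0, 0], [0, 0, -0.09], 0],
  [[0, 0, 0], [0, 0, -0.13], 0],
  [[0, 0, 0], [-0.07, 0, -0.15], 0],
  [[0, 0, 0], [-0.14, 0, -0.15], 0],
  [[0, 0, 0], [-0.21, 0, -0.15], 0],
  [[0, 0, 0], [-0.21, 0, -0.15], 0],
  [[0, 0, 0], [-0.21, 0, -0.15], 0],
  [[0, 0, 0], [-0.21, 0, -0.15], 0],
])

```text
t: 31.62
tool_pos: [0.5113, -0.088, 0.2144]
eef_rot: [-2.217, -2.224, 0.001]
wrist_force: [0.2, -0.0, -1.0]
grip_width: 0.5
grip_force: 0.0
```

```bash
python3 - <<'E'
from h import *
stack(.091);stack(.115)
d=optics.get_image("scene");cv2.imwrite("pics/i.png",cv2.resize(d["pixels"][130:270,150:400],None,fx=3.2,fy=3.2)[...,::-1])
E
```

```text
stack [0.5122 0.0804] 0.0283 218 z 0.0907 tilt deg [-0.13 -0.71]
stack [0.5118 0.0781] 0.0106 65 z 0.1148 tilt deg [ 0.45 -0.48]
```

View pics/i.png

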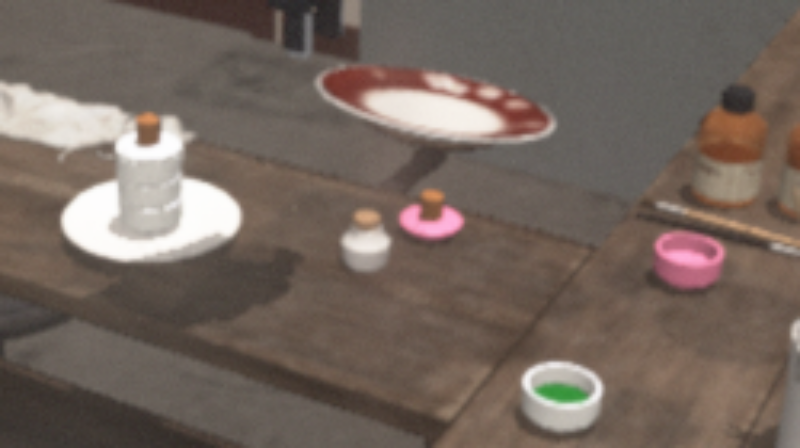

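The stack is closed and straight (crop (150,180)). The disc top is at 90.7 mm (91 expected) and the knob top at 114.8 mm (115 expected). The pot and green cup are untouched, and the gripper is clear. Hand in.

```bash
python3 -c "
from plant import workorder
print(workorder.hand_in())"
```

```text
the job is handed in; nothing more can be done
None
```

The red, blue and yellow cups and the white lid are stacked level and fully seated about 2 mm from the saucer's centre, the green cup and corked pot were left alone, and the job was handed in at about 32 s.

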